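Stroke the spring contact strip of an open equipment box

ROBOT

A 6-joint arm with a two-finger parallel gripper is mounted at the origin on the work surface. World frame = base frame: x ahead of the robot, y to its left, z up, the work surface at z = 0. Lengths are in m, angles in degrees, forces in N, time in s.
With the tool pointing down it reaches from about 0.325 to 0.85 m from the base axis. Payload 15.5 kg.
Tool frame: the origin (TCP) lies midway between the tips of the shut fingers; the grasp point (between the pads) lies 19 mm behind it; y points along the fingers, x is the direction in which the jaws open and shut, and the axes are right-handed (so a half turn about y gives the same grasp; the last joint's range is limited). The gripper opens to 91 mm and grips with 3 to 60 N. Pads are 32 mm wide; open, the fingers measure 118 mm over their backs; the gripper's body (76 mm by 178 mm) begins 60 mm behind the grasp point.
Start: joints at [-82.706, 28.281, 77.091, -0, 74.628, -5.472], TCP at [0.138, -0.61, 0.214] pointing down, gripper open.
Joint ranges: [-166.48, 166.48], [-47.26, 123.95], [12.59, 153.08], [-70.14, 250.14], [6.76, 159.57], [-176.63, 176.63]. Speed limits (degrees/s): [108.29, 108.29, 147.25, 172.46, 172.46, 172.46].

INTERFACE

Orientations are given as a 3x3 rotation matrix whose columns are the frame's x, y, z axes.
In Python, from bench import ctrl gives the robot as it stands. The module is installed in compiled form; this text tells all that it offers. Calls block until the motion is done:
- ctrl.goto(position, orientation): joint-space move of the TCP to a pose.
- ctrl.move_l(position, vel=0.15, ori=None, contact_N=None): straight line of the TCP; ori=None keeps the orientation; vel is the mean speed in m/s. With contact_N (N) it stops when the force on the tool has changed by that much, and returns True; else False.
- ctrl.movej(angles): joint-space move.
- ctrl.command_gripper(opening): opening from 0.0 (shut) to 1.0 (fully open); the grip force is fixed at half the most; returns when the fingers have stopped.
- ctrl.sleep(seconds).
- ctrl.ik(position, orientation): joint angles nearest the present ones, or None.
- ctrl.read_camera(name): name is "scene" or "top" or "wrist"; returns the picture (384x512x3 uint8, blue, green, red); there is no depth.
- ctrl.camera_params(name): a dict with "fx", "fy", "cx", "cy" (pixels), "D" ([k1, k2, p1, p2, k3] as OpenCV has them; the pictures are not rectified), "pose" (4x4, takes a point from camera to world coordinates); the wrist camera has in their place "T_tool_cam" (4x4, takes a point from camera to tool coordinates, whose origin is the TCP and whose axes are the tool frame's). Camera axes: x right, y up, looking along -z (the intrinsics and any distortion apply to the point x, -y, -z); pixel columns grow to the right and rows downward; lengths in m; the calibration is good to about 2 mm. A picture is of the moment at which its call begins: read the wrist's pose just before it. camera_params takes no time and is no camera call.
A pose or a line that the arm cannot do raises ctrl.MotionError and nothing moves.
- ctrl.sign_off(): hands the job in, once; it reports no verdict.
Readings, each from a call of its own:
- ctrl.current_t(): time.
- ctrl.current_q(): joint angles.
- ctrl.current_dq(): joint speeds.
- ctrl.current_effort(): joint torques, N m.
- ctrl.current_tool_pos(): TCP position.
- ctrl.current_eef_rot(): TCP orientation.
- ctrl.current_contact_force(): force on the tool from outside, world axes, zero at the start.
- ctrl.current_wrist_torque(): the same for the moment, N m.
- ctrl.current_grip_width(): opening from 0.0 (shut) to 1.0 (fully open).
Only numpy, scipy, OpenCV 4.12 (cv2) and the standard library are available. Lean on these libraries where they do the work, as an engineer would, in place of code of your own. Each camera call takes 0.05 s, during which the arm holds its last target.

TASK

Before the lid goes on the aluminium box, check the gold spring contact strip on its flange by feel: with the fingertips closed together, stroke lightly along the whole row, starting at the end nearer the power plugs and running off the other end, so that each leaf in turn dips and springs back. Keep the touch gentle, do not shift or lift the box, leave the other things on the bench alone, and finish with the hand clear.

Things in the scene. Friction and masses are not known exactly. Their poses are not given: they have to be found in the camera images.
- enclosure: Open cast-aluminium box on the bench, 200 (its x) by 240 (its y) by 105 mm high, 3 kg, loose. Origin: centre of its underside; z up. Two round plugs (black, red-brown, yellow backs) stick out 80 mm from its +y end, low down. A flat bare flange 16 mm wide runs round the open top, 105 mm above the bench; parts inside stay below it. The gold contact strip lies on the flange of the -x side, nearest the robot.
- strip_start (a point): End of the contact strip nearer the plugs, on its centre line (8 mm in from the box's edge), at the height of the flange's top (105 mm). The strip is straight, 140 mm long, 14 mm wide, with 10 sprung leaves 10 mm wide in one row at 14 mm pitch. Leaf tips stand 7 mm above the flange; pressed flat a leaf's top is 1.6 mm above it.
- strip_end (a point): Other end of the strip, on its centre line, at the flange's top: 140 mm from strip_start along the box's -y. Each leaf rises at 25 degrees towards this end, so a finger sliding from strip_start to strip_end glides over the leaves; the other way it catches on their tips. 50 mm of flat bare flange continues in line beyond each end of the strip.
- mouse: Black computer mouse, 100 x 60 x 34 mm, loose on the bench before the box. Origin: centre of its underside.
- clamp_meter: Clamp ammeter lying flat on the bench before the box, 210 x 73 x 34 mm, dark with an orange head and jaw ring at its +x end. Origin: underside, 93 mm from its butt end.
- screwdriver: Screwdriver with red handle, 190 mm long, lying on the bench beyond the box's bare end. Origin: underside near the middle; handle towards its -x.
- leaf01 (a joint): Leaf 1 of 10, counted from strip_start (root 0 mm from it): 0 rad = fully sprung up, grows as the tip is pressed down, 0.44 rad = flat. It gives from about 0.5 N at its tip, lies flat at 1.8 N and springs back by itself within 0.1 s.
- leaf02 (a joint): Leaf 2, likewise (root at 14 mm).
- leaf03 (a joint): Leaf 3, likewise (root at 28 mm).
- leaf04 (a joint): Leaf 4, likewise (root at 42 mm).
- leaf05 (a joint): Leaf 5, likewise (root at 56 mm).
- leaf06 (a joint): Leaf 6, likewise (root at 70 mm).
- leaf07 (a joint): Leaf 7, likewise (root at 84 mm).
- leaf08 (a joint): Leaf 8, likewise (root at 98 mm).
- leaf09 (a joint): Leaf 9, likewise (root at 112 mm).
- leaf10 (a joint): Leaf 10, likewise (root at 126 mm).

How it is judged:
By the outcome, as a careful person would: the job done as asked, in the order asked, and still so for the second after the job is handed in, with the robot touching nothing.
It also fails if it takes over 45 s, if anything falls off the work surface, if the arm or the gripper's body presses on something with over 40 N, if the wrist force passes 120 N, or if a joint passes its speed limit or range.

## Working session

There is one attempt and no reset: what is moved stays moved. The work goes in short steps, each a Python script; the robot and the scene stay as the last script left them, time stands still between calls to the robot, and variables do not carry over. Pictures are saved under pics/ and viewed, and the job is handed in when it is done.

```bash
mkdir -p pics; python3 - <<'E'
from bench import ctrl
import cv2,numpy as np
for n in ["scene","top"]:
    cv2.imwrite(f"pics/{n}0.png",ctrl.read_camera(n)); p=ctrl.camera_params(n); print(n,p)
print(ctrl.camera_params("wrist")); print(ctrl.current_t(),ctrl.current_tool_pos(),ctrl.current_eef_rot(),ctrl.current_contact_force())
E
```

```text
scene {'fx': 386.8940860320233, 'fy': 386.8940860320233, 'cx': 259.87742138795477, 'cy': 188.44133267274307, 'D': array([-0.0309694,  0.       ,  0.       ,  0.       ,  0.       ]), 'pose': array([[ 0.35696779, -0.78785877,  0.50184914,  0.92391918],
       [ 0.93405412,  0.30727424, -0.18200395, -0.12313022],
       [-0.0108119 ,  0.53372381,  0.84558974,  0.63858217],
       [ 0.        ,  0.        ,  0.        ,  1.        ]])}
top {'fx': 412.7232227665605, 'fy': 412.7232227665605, 'cx': 251.96166979329817, 'cy': 195.4682515952415, 'D': array([0.01789324, 0.        , 0.        , 0.        , 0.        ]), 'pose': array([[-1.33427935e-02,  9.96514228e-01, -8.23490271e-02,
         5.20086937e-01],
       [-9.99910525e-01, -1.33761282e-02,  1.46906987e-04,
         1.99782197e-02],
       [-9.55116239e-04,  8.23436191e-02,  9.96603540e-01,
         8.47334085e-01],
       [ 0.00000000e+00,  0.00000000e+00,  0.00000000e+00,
         1.00000000e+00]])}
{'fx': 316.64154245640407, 'fy': 316.64154245640407, 'cx': 257.0602781452443, 'cy': 190.65106935905015, 'D': array([-0.06003834,  0.        ,  0.        ,  0.        ,  0.        ]), 'T_tool_cam': array([[ 9.99999212e-01, -5.21180559e-04,  1.14208154e-03,
         3.48847359e-04],
       [ 1.24504382e-03,  2.95235848e-01, -9.55423594e-01,
        -1.70120116e-01],
       [ 1.60764791e-04,  9.55424263e-01,  2.95236264e-01,
         8.28467846e-02],
       [ 0.00000000e+00,  0.00000000e+00,  0.00000000e+00,
         1.00000000e+00]])}
0.1 [ 0.1380698  -0.60923337  0.21341265] [[ 2.20964535e-01 -1.22697923e-04  9.75281836e-01]
 [-9.75281293e-01  1.03441068e-03  2.20964542e-01]
 [-1.03595384e-03 -9.99999457e-01  1.08903086e-04]] [0.67241852 0.43025032 0.49633979]
```

View pics/scene0.png

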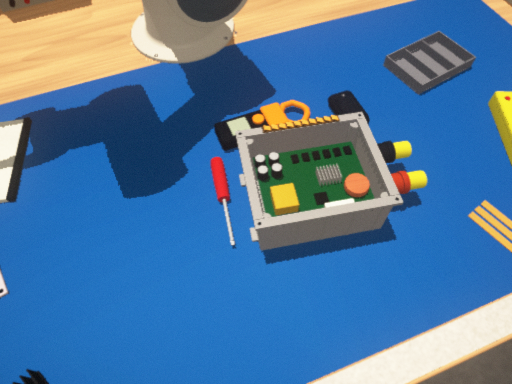

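View pics/top0.png

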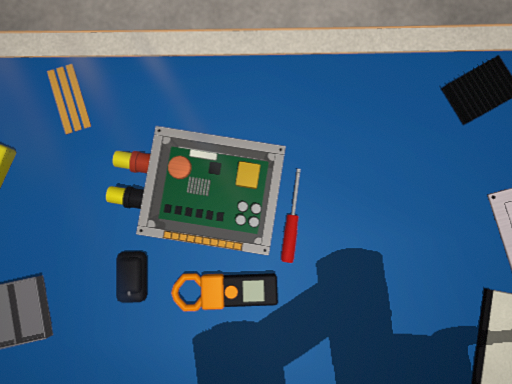

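The top view shows the box with corners near (157,127), (285,148), (269,254) and (137,234). The gold strip runs from about (163,235) at the plug end to (243,246). The mouse is at (132,276) and the meter at (225,290). I'll zoom in for accurate corner positions.

```bash
python3 - <<'E'
import cv2
a=cv2.imread("pics/top0.png"); cv2.imwrite("pics/top0z.png",cv2.resize(a[218:262,128:288],None,fx=5,fy=5,interpolation=cv2.INTER_CUBIC))
cv2.imwrite("pics/top0y.png",cv2.resize(a[118:262,128:293],None,fx=4,fy=4,interpolation=cv2.INTER_CUBIC))
a=cv2.imread("pics/scene0.png"); cv2.imwrite("pics/scene0z.png",cv2.resize(a[90:260,210:410],None,fx=3.5,fy=3.5,interpolation=cv2.INTER_CUBIC))
E
```

```text
(no output)
```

View pics/top0z.png

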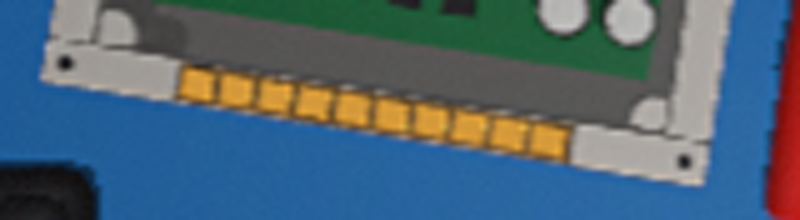

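View pics/top0y.png

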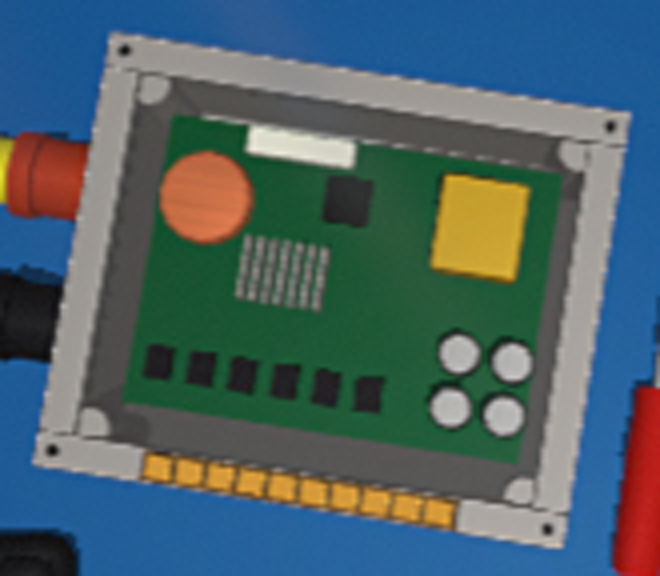

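View pics/scene0z.png

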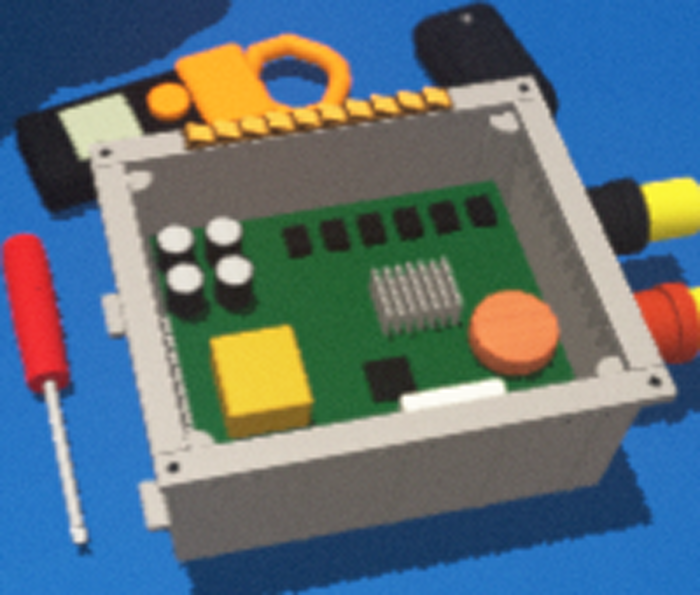

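```bash
cat > h.py <<'E'
import numpy as np,cv2
from scipy.optimize import least_squares
def ray(p,uv):
    K=np.array([[p['fx'],0,p['cx']],[0,p['fy'],p['cy']],[0,0,1]])
    n=cv2.undistortPoints(np.array(uv,float).reshape(-1,1,2),K,np.array(p['D'])).reshape(-1,2)
    return np.c_[n[:,0],-n[:,1],-np.ones(len(n))]
def plane(p,uv,z,T=None):
    T=p['pose'] if T is None else T
    d=ray(p,uv)@T[:3,:3].T; o=T[:3,3]
    return o+d*((z-o[2])/d[:,2:3])
def unz(uv,s,off): return (np.array(uv)+.5)/s-.5+np.array(off)
E
python3 - <<'E'
from h import *
from bench import ctrl
pt=ctrl.camera_params("top"); ps=ctrl.camera_params("scene")
# order: (-x,+y),(+x,+y),(+x,-y),(-x,-y)
ct=plane(pt,unz([(34,464),(111,33),(631,114),(560,548)],4,(128,118)),.105)
cs=plane(ps,unz([(527,76),(677,385),(160,482),(92,150)],3.5,(210,90)),.105)
B=np.array([(-.1,.12),(.1,.12),(.1,-.12),(-.1,-.12)])
def fit(P):
    f=lambda q:(B@np.array([[np.cos(q[2]),np.sin(q[2])],[-np.sin(q[2]),np.cos(q[2])]])+q[:2]-P[:,:2]).ravel()
    r=least_squares(f,[*P[:,:2].mean(0),0]); return r.x,r.fun.reshape(-1,2)*1e3
for P in(ct,cs):
    x,e=fit(P);print(x,np.degrees(x[2]));print(e.round(1))
    c,s=np.cos(x[2]),np.sin(x[2]);R=np.array([[c,-s],[s,c]])
    for yy in(.07,-.07): print("box-mid strip",R@[-.092,yy]+x[:2])
print("strip direct",plane(pt,unz([(179,83),(570,144)],5,(128,218)),.107))
print(plane(ps,unz([(448,98),(188,137)],3.5,(210,90)),.105))
E
```

```text
[ 0.59329833  0.09345618 -0.17190491] -9.849425733241736
[[-0.4  0.8]
 [ 0.9 -0.1]
 [ 0.5  0.3]
 [-1.  -1. ]]
box-mid strip [0.51462851 0.1781619 ]
box-mid strip [0.49068018 0.04022541]
[ 0.59448784  0.09467527 -0.16072417] -9.208816597559299
[[-1.4  2.3]
 [ 2.  -0.6]
 [ 3.3  0.2]
 [-3.9 -1.8]]
box-mid strip [0.51487588 0.17849612]
box-mid strip [0.49247125 0.04030049]
strip direct [[0.51402899 0.17883396 0.107     ]
 [0.49048412 0.03953896 0.107     ]]
[[0.515172   0.18037819 0.105     ]
 [0.49038312 0.04311388 0.105     ]]
```

Both cameras agree to about 1 mm near the strip, and the measured length is 140 mm. Plan: close the fingers and tilt the tool 15° so only the trailing tip edge is low. Then touch the bare flange before the strip for a height reference, and stroke slightly above it.

```bash
cat >> h.py <<'E'
S=np.array([.5145,.1783]); E_=np.array([.4907,.0401])
u=np.r_[(E_-S)/np.linalg.norm(E_-S),0]; k=np.array([0,0,1.])
t=np.radians(15)
fx=np.cos(t)*u+np.sin(t)*k; fy=np.sin(t)*u-np.cos(t)*k
R=np.c_[fx,fy,np.cross(fx,fy)]
def P(s,z): return np.r_[S+u[:2]*s,z]
E
python3 - <<'E'
from h import *
from bench import ctrl
q0=ctrl.current_q()
for s,z in((-.025,.22),(-.025,.11),(.18,.11),(.18,.22)): print(ctrl.ik(P(s,z),R))
ctrl.command_gripper(0.0); print(ctrl.current_t(),ctrl.current_grip_width())
ctrl.goto(P(-.025,.19),R)
print(ctrl.current_t(),ctrl.current_tool_pos(),P(-.025,.19))
T=np.eye(4);T[:3,:3]=ctrl.current_eef_rot();T[:3,3]=ctrl.current_tool_pos();np.save("T.npy",T)
w=ctrl.read_camera("wrist");cv2.imwrite("pics/w1.png",w)
cv2.imwrite("pics/s1.png",ctrl.read_camera("scene"))
print(ctrl.current_contact_force(),ctrl.current_contact_force())
E
```

```text
[ 23.11943713  27.32023978  79.86031794 -12.70049548  81.31270453
 125.75241482]
[ 23.11943713  34.37724709  86.51108397 -13.5602199   67.95966035
 128.97450945]
[  3.56854636  27.90654752 101.04699094 -17.70851218  55.88684674
 113.94538401]
[  3.56854636  19.26201894  93.85371146 -15.43964261  71.07740622
 108.91083536]
1.4667 0.0052105563246781185
4.625 [0.51899473 0.20238325 0.19001558] [0.5187429  0.20293733 0.19      ]
[-0.02607452  0.0630983  -0.00280811] [-0.02607452  0.0630983  -0.00280811]
```

View pics/w1.png

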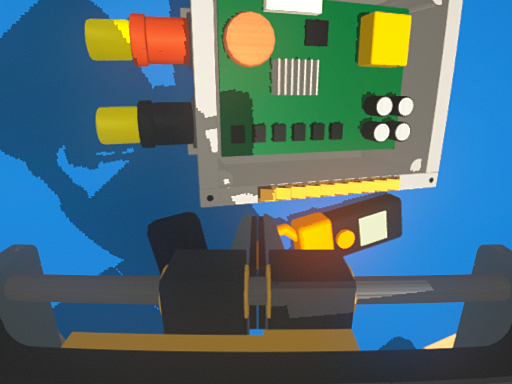

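View pics/s1.png

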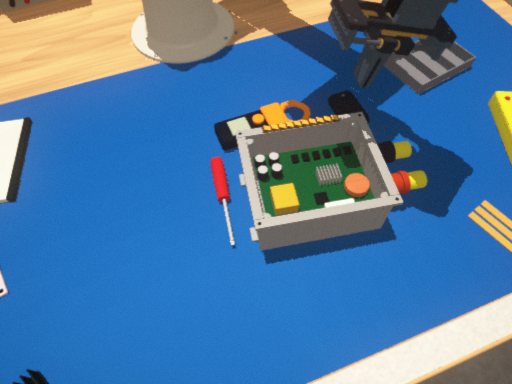

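The wrist view shows the closed fingertips at about (258,215), the near box corner at (209,198), and the strip from about (262,194) to (400,183). I'll check those points against the calibration.

```bash
python3 - <<'E'
from h import *
from bench import ctrl
a=cv2.imread("pics/w1.png"); cv2.imwrite("pics/w1z.png",cv2.resize(a[170:270,190:450],None,fx=3,fy=3,interpolation=cv2.INTER_CUBIC))
T=np.load("T.npy");p=ctrl.camera_params("wrist");Tc=T@p['T_tool_cam']
def proj(X):
    c=(np.asarray(X)-Tc[:3,3])@Tc[:3,:3]; K=np.array([[p['fx'],0,p['cx']],[0,p['fy'],p['cy']],[0,0,1]])
    return cv2.projectPoints((c*[1,-1,-1]).reshape(-1,1,3),np.zeros(3),np.zeros(3),K,np.array(p['D']))[0].reshape(-1,2)
tip=[T[:3,3]+T[:3,:3]@v for v in ([0,0,0],[.0135,0,.016],[-.0135,0,.016],[.005,0,.016],[-.005,0,-.016])]
print(proj(tip)); print("strip S,E, corners -50,190",proj([P(0,.105),P(.14,.105),P(-.05,.105),P(.19,.105)]))
print((proj([P(0,.105),P(.14,.105)])-[190,170])*3, (proj(tip)-[190,170])*3)
E
```

```text
[[256.38050249 239.89812499]
 [279.82282344 214.68535511]
 [232.92747323 214.65051269]
 [265.06016518 214.6812233 ]
 [248.15394983 263.76091739]]
strip S,E, corners -50,190 [[258.62437041 194.4724046 ]
 [396.72488838 183.03637245]
 [199.80006681 199.31551165]
 [437.26878928 179.65992975]]
[[205.87311122  73.41721381]
 [620.17466515  39.10911736]] [[199.14150747 209.69437498]
 [269.46847031 134.05606532]
 [128.78241968 133.95153807]
 [225.18049554 134.04366989]
 [174.4618495  281.28275216]]
```

View pics/w1z.png

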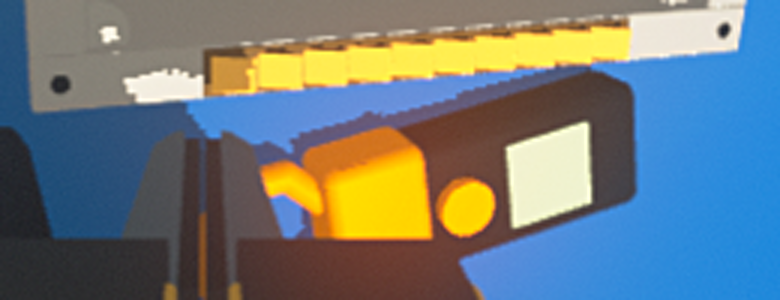

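The projection matches to within about 2 mm. The tips taper to roughly 14 mm across when shut. Next is the touch on the bare flange for height.

```bash
python3 - <<'E'
from h import *
from bench import ctrl
ctrl.move_l(P(-.025,.125),vel=.08,ori=R)
print(ctrl.current_t(),ctrl.current_contact_force())
hit=ctrl.move_l(P(-.025,.102),vel=.01,contact_N=1.5)
print(hit,ctrl.current_t(),ctrl.current_tool_pos(),ctrl.current_contact_force())
cv2.imwrite("pics/s2.png",cv2.resize(ctrl.read_camera("scene")[40:210,200:430],None,fx=3,fy=3))
cv2.imwrite("pics/w2.png",ctrl.read_camera("wrist"))
E
```

```text
5.6833 [ 0.03799945 -0.0876502   0.7012123 ]
True 7.325 [0.51876441 0.20290836 0.10650716] [-0.23148205  0.23699355  5.16447407]
```

View pics/s2.png

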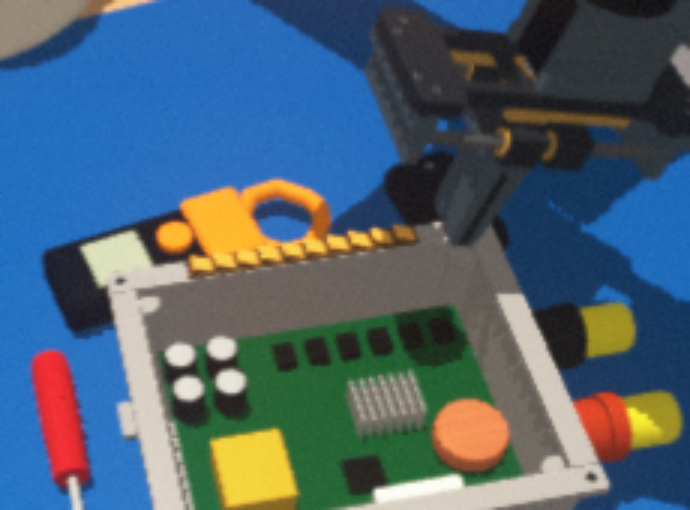

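View pics/w2.png

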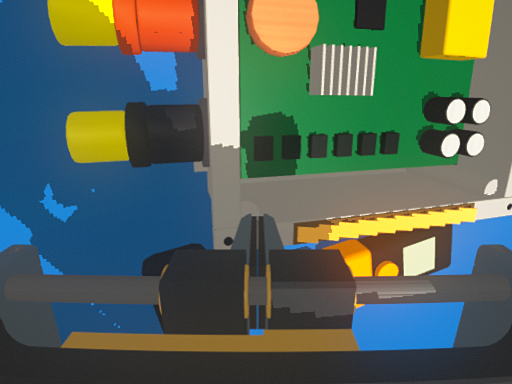

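Contact came at TCP z = 0.1065, against 0.1068 predicted from a 105 mm flange. The picture shows the tips on the bare flange before the strip. I'll rise so the low edge is 2.2 mm above the flange and stroke.

```bash
python3 - <<'E'
from h import *
from bench import ctrl
z=.1087
ctrl.move_l(P(-.025,z),vel=.02,ori=R)
print(ctrl.current_t(),ctrl.current_tool_pos(),ctrl.current_contact_force())
hit=ctrl.move_l(P(.060,z),vel=.03,ori=R,contact_N=8)
print(hit,ctrl.current_t(),ctrl.current_tool_pos(),P(.060,z),ctrl.current_contact_force())
cv2.imwrite("pics/s3.png",cv2.resize(ctrl.read_camera("scene")[40:210,200:430],None,fx=3,fy=3))
E
```

```text
7.7 [0.51874743 0.20294913 0.10874532] [-1.04580747 -0.77060756 -0.06315403]
False 10.6833 [0.50429667 0.1192012  0.1086633 ] [0.50431705 0.11917042 0.1087    ] [0.16736458 3.81682098 2.291243  ]
```

View pics/s3.png

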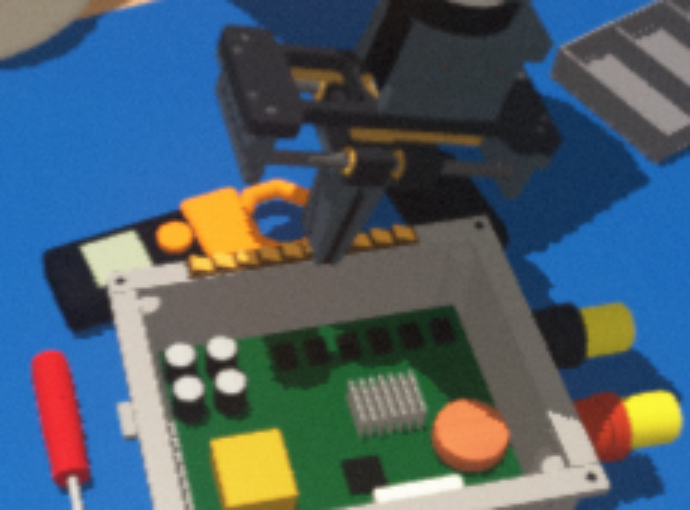

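About halfway: the leaves behind the fingers (right, around (380,238)) are up again and the box corner at (120,281) hasn't moved. The force is a few newtons, so I'll finish the stroke and lift clear.

```bash
python3 - <<'E'
from h import *
from bench import ctrl
z=.1087
hit=ctrl.move_l(P(.168,z),vel=.03,ori=R,contact_N=8)
print(hit,ctrl.current_t(),ctrl.current_tool_pos(),P(.168,z),ctrl.current_contact_force())
if not hit:
    ctrl.move_l(P(.178,.25),vel=.1,ori=R)
    print(ctrl.current_t(),ctrl.current_contact_force())
    cv2.imwrite("pics/s4.png",cv2.resize(ctrl.read_camera("scene")[40:260,200:430],None,fx=2.6,fy=2.6))
    cv2.imwrite("pics/top4.png",ctrl.read_camera("top"))
E
```

```text
False 14.4833 [0.48600354 0.01276427 0.10870374] [0.48598773 0.01273717 0.1087    ] [-0.47821426  0.7112666   0.04741879]
16.05 [-0.24218446 -0.44415554 -0.10556963]
```

```bash
ls pics
```

```text
s1.png
s2.png
s3.png
s4.png
scene0.png
scene0z.png
top0.png
top0y.png
top0z.png
top4.png
w1.png
w1z.png
w2.png
```

View pics/s4.png

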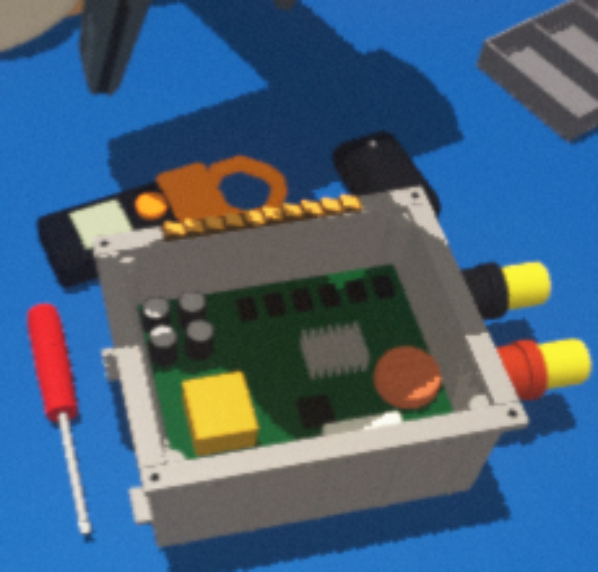

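View pics/top4.png

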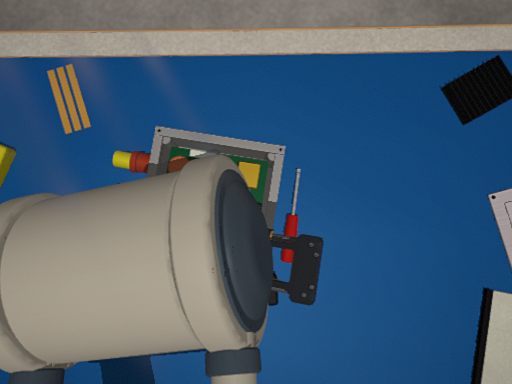

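All ten leaves are up from (175,228) to (350,203), the box corners in the top view are still at (157,127) and (285,148), and the hand is clear. A quick check for sub-pixel shift, then I'll hand in.

```bash
python3 - <<'E'
from bench import ctrl
import cv2,numpy as np
a=cv2.imread("pics/top0.png",0).astype(np.float32);b=cv2.imread("pics/top4.png",0).astype(np.float32)
for n,(r0,r1,c0,c1) in dict(box=(118,150,148,294),plug=(148,174,108,150),driver=(165,225,286,304)).items(): print(n,cv2.phaseCorrelate(a[r0:r1,c0:c1].copy(),b[r0:r1,c0:c1].copy()))
print(ctrl.current_tool_pos(),ctrl.current_contact_force(),ctrl.current_t())
ctrl.sign_off()
E
```

```text
box ((-0.023045912066706364, 0.0015846803031411838), 0.9902826557556789)
plug ((0.7206181802810363, 0.5592491204728258), 0.8210544844223148)
driver ((-0.030744930944626603, 0.054799664340730914), 0.9675098737080892)
[0.48408203 0.00289296 0.24953168] [-0.48287993  0.20006332 -1.03829717] 16.15
the job is handed in; nothing more can be done
```

I stroked the whole contact strip with the fingertips shut, in one direction from the plug end and off the other end, then lifted clear and handed the job in at 16 s. I paused about 0.1 s partway for a photo, with the fingers still on the strip.

- **Touch:** I first touched the bare flange before the strip to set the height, reading about 5 N. The low fingertip edge then ran about 2.2 mm above the flange, so each leaf should have been pressed most of the way down. The readings taken during the stroke were a few newtons (up to 3.8 N sideways at the halfway stop), and the 8 N guard never tripped.
- **Leaves:** the last picture shows all ten leaves up again. I had no reading of the individual leaves, so their dipping follows from the geometry, the force at the pause, and the mid-stroke picture showing the leaves behind the fingers sprung back.
- **Box and bench:** comparing pictures from before and after, the box moved less than 0.03 pixel and the screwdriver less than 0.06, so neither shifted. The mouse and clamp meter look undisturbed in the last scene picture, but I didn't measure them.
- **One check disagreed:** the same comparison on the small area around the plug gave 0.7 pixel with a weaker match. The plug is fixed to the box, which did not move, so I put this down to the arm or its shadow entering that area.

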